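One turn on the slab roller's thickness handwheel

ROBOT

A 7-joint arm with a two-finger parallel gripper is mounted at the origin on the work surface. World frame = base frame: x ahead of the robot, y to its left, z up, the work surface at z = 0. Lengths are in m, angles in degrees, forces in N, time in s.
With the tool pointing down it reaches from about 0.35 to 0.9 m from the base axis. Payload 7.2 kg.
Tool frame: the origin (TCP) lies at the very end of the fingers, on their centre line; the grasp point (between the pads) lies 19 mm behind it; z points along the fingers, y is the line along which they close (so a half turn about z gives the same grasp; the last joint's range is limited). The gripper opens to 88 mm and grips with 3 to 60 N. Pads are 20 mm wide; open, the fingers measure 115 mm over their backs; the gripper's body (75 mm by 178 mm) begins 61 mm behind the grasp point.
Start: joints at [-67.219, 23.554, -0.728, 91.456, 0.321, 64.991, -4.71], TCP at [0.281, 0.558, 0.223] pointing down, gripper open.
Joint ranges: [-169.25, 169.25], [-16.82, 113.86], [-84.01, 82.57], [7.8, 145.47], [-59.2, 239.2], [7.22, 106.19], [-163.78, 163.78]. Speed limits (degrees/s): [136.94, 136.94, 172.46, 172.46, 180, 180, 180].

INTERFACE

Orientations are given as a 3x3 rotation matrix whose columns are the frame's x, y, z axes.
In Python, from workcell import bot gives the robot as it stands. The module is installed in compiled form; this text tells all that it offers.
- The arm moves only by the shell command python3 -m pendant 'ROWS' [FORCE]. ROWS is JSON, a list of rows, each an object of numbers: "gripper": the opening, from -1 (shut) to 1 (fully open); "x", "y", "z": the shift along the tool's x, y, z normalised to -1 to 1, where 1 is 0.15 m; "ax", "ay", "az": the turn, a rotation vector about the tool's x, y, z normalised to -1 to 1, where 1 is 60 degrees. A call has 1 to 8 rows; each row is the pose to reach, as a shift and turn from the pose commanded when the call began, along the tool's axes at that moment; what a row does not reach only later rows make up. A row lasts 1/12 s, in which the tool goes at most 41.7 mm and 7.16 degrees, less where a joint would pass 70% of its speed; a pose out of reach is approached as far as the arm can. A call with a number of a shift or a turn outside -1 to 1 is refused whole. A call with a gripper value outside its range is refused whole. The fingers move at their own pace and stop on an object; FORCE is the grip in N (left out, the last holds). Time passes only in rows, so rows that repeat a pose let the fingers close. It gives the time, the measured TCP pose, the force, the opening and the grip force at its end, in the units of the state.
- bot.state(): the state, without advancing time (a new reading comes with each control period).
- bot.get_image(name): name is "side" or "top" or "wrist"; returns a dict with "pixels" (384x512x3 uint8, red, green, blue), "vertical_fov" (degrees; the focal length in pixels is half the picture's height over the tangent of half this angle, whatever the lens; pixels are square), "cx", "cy" (the principal point, pixels), "world_to_cam" (4x4, takes a point from world to camera coordinates). Camera axes: x right, y down, z forward; pixel columns grow to the right and rows downward; lengths in m; the calibration is good to about 2 mm. A picture is of the moment at which its call begins. There is no depth.
- bot.job_done(): hands the job in; it is judged then, once.
The state is a dict: "time": time; "joint_pos": joint angles; "qvel": joint speeds; "effort": joint torques, N m; "tcp_pos": TCP position; "ee_rot": TCP orientation; "force": force on the tool from outside, world axes, zero at the start; "ft_torque": the same for the moment, N m; "finger_gap": finger opening in m; "gripper_force": force on a finger pad.
Only numpy, scipy, OpenCV 4.12 (cv2) and the standard library are available. Lean on these libraries where they do the work, as an engineer would, in place of code of your own. Each camera call takes 0.05 s, during which the arm holds its last target. There are 200 camera calls.

TASK

Set the slab roller for its next, thinner pass: with your fingertips, push the handwheel on top of the roller round clockwise (seen from above) by its upright handle through exactly one turn, so that the handle ends where it began. The handle is only to be pushed, never taken between the fingers; afterwards draw the hand clear and leave everything else where it is.

Things in the scene. Friction and masses are not known exactly. Their poses are not given: they have to be found in the camera images.
- handwheel (a joint): Angle (rad) of the thickness handwheel on top of the slab roller; grows as it turns CLOCKWISE seen from above, 6.283 a turn. Its starting value differs each time, 0 to 5.6; no stop within several turns either way. The axis is vertical and the wheel keeps its height. Steady friction: about 4.5 N at the handle moves it; it stays where it is left and does not coast.
- wheel_hub (a point): Top centre of the handwheel's hub, on its vertical axis, 230 mm above the table. The wheel is bare steel, 178 mm over its round 18 mm thick rim (rim top 233 mm above the table), with a 42 mm hub and three spokes, none higher than the rim's top. Above the rim there is free space all the way round.
- handle_top (a point): Centre of the handle's rounded top, 300 mm above the table. The only handle on the handwheel: an upright black plastic grip, 64 mm tall (236 to 300 mm above the table), 19 to 25 mm thick, thickest at 276 mm, standing on the rim at the end of one spoke, its axis 80 mm from the wheel's axis. It revolves freely about its own axis.
- handle: The same upright handle; origin at the centre of its foot, 236 mm above the table, z up.
- slab_roller: Slab roller, painted steel frame fixed to the table; origin on the table below the handwheel's axis, z up. It extends to y = -0.43 m (crank to -0.55 m) in its frame: end housings at y = 0 and -0.40, a flat chain cover across them (76 mm wide, top at 190 mm), the roller under it, a white bed board 460 (x) by 336 mm (y), top at 66 mm. Only the handwheel and the steel ring rise above 200 mm.
- cutter: Loose steel ring cutter, 62 mm across, 30 mm tall, standing on the chain cover (its top 220 mm above the table); origin at the centre of its underside. Leave alone.
- batten: Loose wooden thickness batten, 280 x 32 x 10 mm, lying on the bed board on the robot's side; origin at the centre of its underside. Leave alone.
- bowl: Loose white stoneware bowl, 110 mm across, 48 mm tall, on the table to the left of the roller; origin at the centre of its underside. Leave alone.
- toolpot: Loose clay pot of 80 mm diameter, 95 mm tall, with modelling tools sticking out to 185 mm, on the table beside the handwheel, on its far left; origin at the centre of its underside. Leave alone.

How it is judged:
By the outcome, as a careful person would: the job done as asked, in the order asked, and still so for the second after the job is handed in, with the robot touching nothing.
It also fails if it takes over 58 s, if anything falls off the work surface, if the arm or the gripper's body presses on something with over 40 N, if the wrist force passes 120 N, or if a joint passes its speed limit or range.

## Working session

There is one attempt and no reset: what is moved stays moved. The work goes in short steps, Python scripts to look and compute and a shell command to move; the robot and the scene stay as the last step left them, time stands still between calls to the robot, and variables do not carry over. Pictures are saved under pics/ and viewed, at most 10 in all, crops included, and the job is handed in when it is done.

```bash
mkdir -p pics; cat > h.py <<'E'
from workcell import bot
import numpy as np, cv2
def snap(n,f):
    d=bot.get_image(n); cv2.imwrite('pics/'+f,d['pixels'][:,:,::-1]); np.savez('pics/'+f+'.npz',**d); return d
def ray(d,u,v):
    f=192/np.tan(np.radians(float(d['vertical_fov']))/2)
    M=np.array(d['world_to_cam']);R=M[:3,:3];t=M[:3,3]
    return -R.T@t, R.T@np.array([(u-d['cx'])/f,(v-d['cy'])/f,1])
def onz(d,u,v,z):
    o,r=ray(d,u,v); return o+r*(z-o[2])/r[2]
def proj(d,p):
    f=192/np.tan(np.radians(float(d['vertical_fov']))/2)
    M=np.array(d['world_to_cam']);c=M[:3,:3]@p+M[:3,3]; return np.array([f*c[0]/c[2]+d['cx'],f*c[1]/c[2]+d['cy']])
E
python3 - <<'E'
from h import *
np.set_printoptions(precision=3,suppress=True)
a=snap('top','t0.png');b=snap('side','s0.png')
for d in(a,b): print(d['vertical_fov'],d['cx'],d['cy'],ray(d,256,192))
cv2.imwrite('pics/both.png',cv2.resize(np.vstack([a['pixels'],b['pixels']])[:,:,::-1],None,fx=.78,fy=.78))
s=bot.state();print(s)
E
```

```text
42.14830242368273 246.6810618937533 185.09385059786499 (array([0.265, 0.09 , 1.322]), array([ 0.22 , -0.026, -0.975]))
52.352676604458516 253.19166504461413 196.14934342073678 (array([ 0.247, -0.661,  0.675]), array([ 0.318,  0.794, -0.519]))
{'time': 0.1, 'joint_pos': array([-67.218,  23.596,  -0.728,  91.496,   0.322,  64.992,  -4.71 ]), 'qvel': array([ 0.059, -0.188,  0.055, -0.106, -0.017, -0.062, -0.071]), 'effort': array([  0.003, -58.91 ,   0.644, -29.171,  -0.054,   0.015,   0.   ]), 'tcp_pos': array([0.281, 0.558, 0.222]), 'ee_rot': array([[-0.893,  0.449, -0.001],
       [ 0.449,  0.893, -0.001],
       [-0.   , -0.001, -1.   ]]), 'force': array([ 1.059, -0.911,  0.893]), 'ft_torque': array([ 0.035,  0.002, -0.005]), 'gripper_force': 0.0, 'finger_gap': 0.08753142610067029}
```

View pics/both.png

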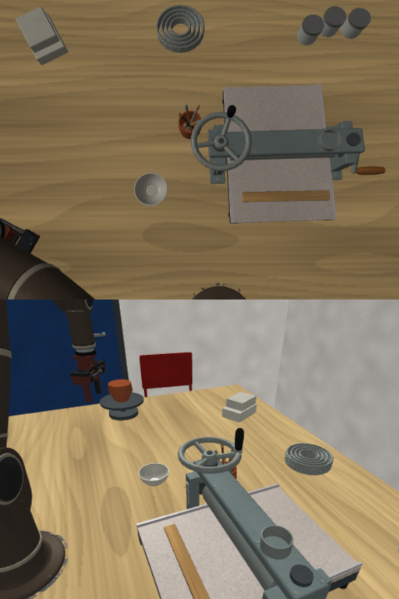

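The top view shows the hub near (283,181) px and the black handle near (296,142). In the side view the handle is near (306,180). I'll measure these more precisely.

```bash
python3 - <<'E'
from h import *
np.set_printoptions(precision=4,suppress=True)
a=dict(np.load('pics/t0.png.npz'));b=dict(np.load('pics/s0.png.npz'))
for d,(x0,y0,x1,y1) in((a,(270,115,320,165)),(b,(285,150,325,205))):
    g=d['pixels'][y0:y1,x0:x1].max(2); m=(g<50).astype('uint8')
    n,l,s,c=cv2.connectedComponentsWithStats(m)
    for i in range(1,n):
        if s[i,4]>15: print(s[i]+[x0,y0,0,0,0],c[i]+[x0,y0])
print(onz(a,283,181,.23),onz(a,298,139,.3))
ca=cv2.resize(a['pixels'][110:240,220:350],(520,520),interpolation=cv2.INTER_CUBIC)
cb=cv2.resize(b['pixels'][150:230,220:330],(0,0),fx=2.5,fy=2.5)
cv2.imwrite('pics/c0.png',ca[:,:,::-1])
# rim: ellipse by casting: wheel edges
E
```

```text
[291 135  12  16 138] [296.029  142.4203]
[301 165  11  29 263] [306.019  178.9582]
[ 0.5363 -0.0006  0.23  ] [ 0.6121 -0.0296  0.3   ]
```

View pics/c0.png

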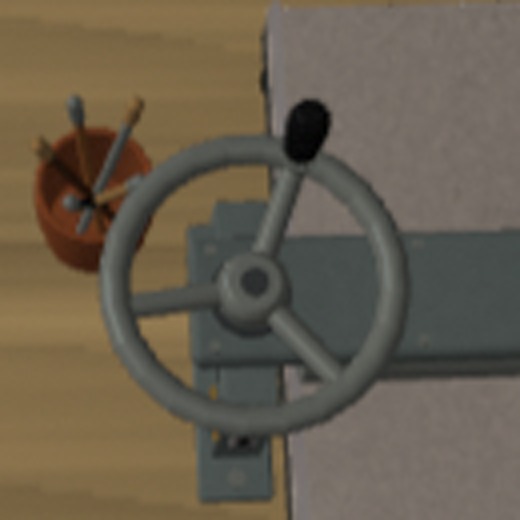

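The crop shows the rim outline spanning 100–408 by 134–434, so its centre is at full-image px (283.5,181). The hub cap is at (284,180.3), the handle top near (298,138), and its foot near (295.7,150).

```bash
python3 - <<'E'
from h import *
np.set_printoptions(precision=4,suppress=True)
a=dict(np.load('pics/t0.png.npz'));b=dict(np.load('pics/s0.png.npz'))
c1=onz(a,283.5,181,.224);c2=onz(a,284,180.3,.23)
print(c1,c2, 'diam',onz(a,245,181,.224)[1]-onz(a,322,181,.224)[1],onz(a,283,143.5,.224)[0]-onz(a,283,218.5,.224)[0])
c=(c1+c2)/2
# handle axis: mask centroid in top ~ height .275 ; check in side, best (angle) on 80mm circle
for th in np.radians(np.arange(-40,5,4)):
    p=c+.08*np.array([np.cos(th),np.sin(th),0]);
    q=[proj(d,np.array([p[0],p[1],z])) for d,z in((a,.3),(a,.27),(b,.3),(b,.268))]
    print(round(np.degrees(th)),*q)
for n in [(296.03,142.42)]:
    for z in(.26,.27,.28):
        h=onz(a,*n,z)-c; print(z,h,np.hypot(*h[:2]),np.degrees(np.arctan2(h[1],h[0])))
print(np.degrees(np.arctan2(c[1],c[0])))
for nm,p in (('cutter',onz(a,329/.78,137/.78,.22)),('pot',onz(a,243,160,.095)),('bowl',onz(a,150/.78,189/.78,.048))): print(nm,p)
E
```

```text
[ 0.5378 -0.0022  0.224 ] [ 0.5379 -0.0029  0.23  ] diam 0.17501743426116403 0.17562358806718537
-40 [309.5219 144.6615] [307.7839 148.8994] [306.4081 172.6592] [305.3367 186.3601]
-36 [307.4214 143.1534] [305.7402 147.4282] [306.8873 171.3978] [305.8119 185.048 ]
-32 [305.223  141.7873] [303.6009 146.0955] [307.1702 170.1287] [306.0951 183.7276]
-28 [302.9371 140.5693] [301.3764 144.9073] [307.2588 168.8585] [306.188  182.4056]
-24 [300.5745 139.5048] [299.0769 143.8688] [307.1561 167.5935] [306.0935 181.0887]
-20 [298.1463 138.5986] [296.7134 142.9847] [306.8658 166.3399] [305.8153 179.7834]
-16 [295.6638 137.8546] [294.2969 142.2589] [306.3927 165.1036] [305.3577 178.4956]
-12 [293.1385 137.2761] [291.8386 141.6946] [305.7421 163.8901] [304.7261 177.2314]
-8 [290.5822 136.8656] [289.3499 141.2943] [304.9202 162.7048] [303.9263 175.9961]
-4 [288.0066 136.6251] [286.8423 141.0597] [303.9336 161.5526] [302.9648 174.7951]
0 [285.4237 136.5555] [284.3275 140.9919] [302.7895 160.4382] [301.8485 173.6331]
4 [282.8454 136.6571] [281.8172 141.0911] [301.4954 159.3659] [300.5848 172.5148]
0.26 [ 0.0798 -0.027   0.033 ] 0.08426590067183333 -18.69528081966118
0.27 [ 0.0765 -0.0259  0.043 ] 0.08076151763111221 -18.694992034723356
0.28 [ 0.0732 -0.0248  0.053 ] 0.07725713459262898 -18.694677051220314
-0.2716594268744699
cutter [ 0.5492 -0.3197  0.22  ]
pot [0.626  0.0894 0.095 ]
bowl [0.4216 0.2205 0.048 ]
```

```bash
python3 -m pendant '[{"gripper":-1,"z":-0.28},{"gripper":-1,"z":-0.56},{"gripper":-1,"z":-0.84},{"gripper":-1,"z":-1},{"gripper":-1,"z":-1,"x":-0.2,"y":-0.12},{"gripper":-1,"z":-1,"x":-0.45,"y":-0.28},{"gripper":-1,"z":-1,"x":-0.7,"y":-0.43},{"gripper":-1,"z":-1,"x":-0.93,"y":-0.57}]' 20
python3 -m pendant '[{"gripper":-1,"x":-0.25,"y":-0.155},{"gripper":-1,"x":-0.5,"y":-0.31},{"gripper":-1,"x":-0.75,"y":-0.465},{"gripper":-1,"x":-0.95,"y":-0.6},{"gripper":-1,"x":-0.95,"y":-0.6}]'
python3 -m pendant '[{"gripper":-1,"x":-0.25,"y":-0.155},{"gripper":-1,"x":-0.5,"y":-0.31},{"gripper":-1,"x":-0.75,"y":-0.465},{"gripper":-1,"x":-0.9,"y":-0.55},{"gripper":-1,"x":-0.9,"y":-0.55}]'
cat > rel.py <<'E'
import sys
from h import *
s=bot.state();R=s['ee_rot'];p=np.array([float(v) for v in sys.argv[1:4]])
print(s['time'],s['tcp_pos'],s['force'],s['joint_pos'].round(1),s['finger_gap'],R[:,0],'rel',(R.T@(p-s['tcp_pos'])/.15).round(3))
E
python3 rel.py .617 .012 .248
```

```text
0.1 [0.28056754 0.55798842 0.22190454] [ 1.05865841 -0.9109669   0.89273616] [-67.2  23.6  -0.7  91.5   0.3  65.   -4.7] 0.08753142610067029 [-8.93466772e-01  4.49129281e-01 -1.30646902e-04] rel [-3.639 -2.245 -0.17 ]invalid input at $[0]: expected keys gripper, x, y, z, ax, ay, az
invalid input at $[0]: expected keys gripper, x, y, z, ax, ay, az
invalid input at $[0]: expected keys gripper, x, y, z, ax, ay, az
```

```bash
python3 -m pendant '[{"gripper":-1,"x":0,"y":0,"z":-0.28,"ax":0,"ay":0,"az":0},{"gripper":-1,"x":0,"y":0,"z":-0.56,"ax":0,"ay":0,"az":0},{"gripper":-1,"x":0,"y":0,"z":-0.84,"ax":0,"ay":0,"az":0},{"gripper":-1,"x":0,"y":0,"z":-1,"ax":0,"ay":0,"az":0},{"gripper":-1,"x":-0.2,"y":-0.12,"z":-1,"ax":0,"ay":0,"az":0},{"gripper":-1,"x":-0.4,"y":-0.25,"z":-1,"ax":0,"ay":0,"az":0},{"gripper":-1,"x":-0.6,"y":-0.37,"z":-1,"ax":0,"ay":0,"az":0},{"gripper":-1,"x":-0.8,"y":-0.5,"z":-1,"ax":0,"ay":0,"az":0}]' 20
python3 -m pendant '[{"gripper":-1,"x":-0.2,"y":-0.12,"z":0,"ax":0,"ay":0,"az":0},{"gripper":-1,"x":-0.4,"y":-0.25,"z":0,"ax":0,"ay":0,"az":0},{"gripper":-1,"x":-0.6,"y":-0.37,"z":0,"ax":0,"ay":0,"az":0},{"gripper":-1,"x":-0.8,"y":-0.5,"z":0,"ax":0,"ay":0,"az":0},{"gripper":-1,"x":-1,"y":-0.62,"z":0,"ax":0,"ay":0,"az":0}]'
python3 -m pendant '[{"gripper":-1,"x":-0.2,"y":-0.12,"z":0,"ax":0,"ay":0,"az":0},{"gripper":-1,"x":-0.4,"y":-0.25,"z":0,"ax":0,"ay":0,"az":0},{"gripper":-1,"x":-0.6,"y":-0.37,"z":0,"ax":0,"ay":0,"az":0},{"gripper":-1,"x":-0.8,"y":-0.5,"z":0,"ax":0,"ay":0,"az":0},{"gripper":-1,"x":-0.9,"y":-0.55,"z":0,"ax":0,"ay":0,"az":0},{"gripper":-1,"x":-0.9,"y":-0.55,"z":0,"ax":0,"ay":0,"az":0}]'
python3 rel.py .617 .012 .248
```

```text
time: 0.77
tcp_pos: [0.3547, 0.4361, 0.3723]
ee_rot: [[-0.894, 0.449, -0.0], [0.449, 0.894, -0.0], [0.0, -0.001, -1.0]]
force: [0.9, 1.3, 0.8]
finger_gap: 0.0381
gripper_force: 0.0
time: 1.18
tcp_pos: [0.4469, 0.2851, 0.3725]
ee_rot: [[-0.893, 0.449, -0.0], [0.449, 0.893, -0.0], [0.0, -0.0, -1.0]]
force: [0.8, -0.3, -0.2]
finger_gap: 0.0041
gripper_force: 0.0
time: 1.68
tcp_pos: [0.5319, 0.1478, 0.3724]
ee_rot: [[-0.89, 0.455, 0.0], [0.455, 0.89, -0.002], [-0.001, -0.002, -1.0]]
force: [-0.6, 0.2, -0.6]
finger_gap: 0.0005
gripper_force: 0.0
1.6833 [0.5319162  0.14777167 0.37235004] [-0.6021173   0.20128881 -0.58970387] [-34.   11.   16.3  89.3  -3.   80.2  45.4] 0.0004836934283769927 [-0.89030846  0.45535618 -0.00126336] rel [-0.916 -0.546  0.831]
```

```bash
python3 -m pendant '[{"gripper":-1,"x":-0.2,"y":-0.12,"z":0,"ax":0,"ay":0,"az":0},{"gripper":-1,"x":-0.4,"y":-0.25,"z":0,"ax":0,"ay":0,"az":0},{"gripper":-1,"x":-0.6,"y":-0.37,"z":0,"ax":0,"ay":0,"az":0},{"gripper":-1,"x":-0.8,"y":-0.48,"z":0,"ax":0,"ay":0,"az":0},{"gripper":-1,"x":-0.92,"y":-0.55,"z":0,"ax":0,"ay":0,"az":0},{"gripper":-1,"x":-0.92,"y":-0.55,"z":0,"ax":0,"ay":0,"az":0},{"gripper":-1,"x":-0.92,"y":-0.55,"z":0.2,"ax":0,"ay":0,"az":0},{"gripper":-1,"x":-0.92,"y":-0.55,"z":0.2,"ax":0,"ay":0,"az":0}]'
python3 rel.py .617 .012 .248; python3 -c "
from h import *
snap('side','s1.png');snap('top','t1.png')
a=cv2.imread('pics/s1.png')[90:240,200:400];b=cv2.imread('pics/t1.png')[90:240,200:400]
cv2.imwrite('pics/c1.png',cv2.resize(np.vstack([a,b]),None,fx=2,fy=2))"
```

```text
time: 2.35
tcp_pos: [0.6143, 0.0184, 0.338]
ee_rot: [[-0.894, 0.448, -0.007], [0.448, 0.894, -0.0], [0.006, -0.003, -1.0]]
force: [-0.4, 0.4, -1.4]
finger_gap: 0.0004
gripper_force: 0.0
2.35 [0.6142854  0.01841055 0.33796394] [-0.41038875  0.39170987 -1.37044364] [-21.4  19.1  20.9  84.   -6.9  78.5  63.3] 0.0003793923494537733 [-0.89382421  0.44837573  0.00612205] rel [-0.039 -0.028  0.6  ]
```

View pics/c1.png

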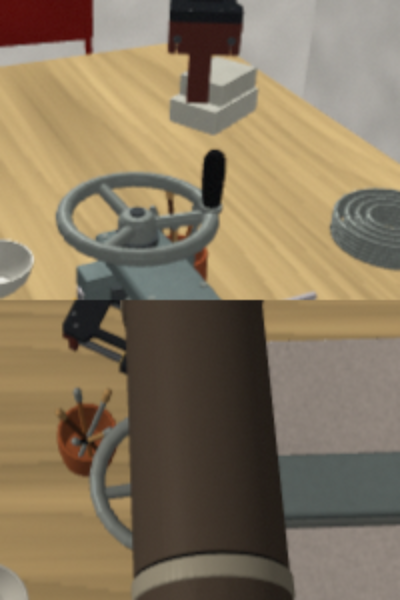

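The side view shows the shut fingers beside the untouched handle, above and behind it. The arm hides the wheel from the top camera. Next I descend, then calculate the circle.

```bash
python3 -m pendant '[{"gripper":-1,"x":0,"y":0,"z":0.2,"ax":0,"ay":0,"az":0},{"gripper":-1,"x":0,"y":0,"z":0.4,"ax":0,"ay":0,"az":0},{"gripper":-1,"x":0,"y":0,"z":0.6,"ax":0,"ay":0,"az":0},{"gripper":-1,"x":0,"y":0,"z":0.6,"ax":0,"ay":0,"az":0}]'
cat > circ.py <<'E'
import sys
from h import *
np.set_printoptions(precision=3,suppress=True)
s=bot.state();R=np.array([[-.8935,.449,0],[.449,.8935,0],[0,0,-1.]]);c=np.array([.538,-.0025]);z=.248;r=.08
d=s['tcp_pos'][:2]-c;a=np.degrees(np.arctan2(d[1],d[0]))
print('t',s['time'],s['tcp_pos'],'f',s['force'],'ang',a,'r',np.hypot(*d),'j',s['joint_pos'].round(0))
for t in map(float,sys.argv[1:]):
    q=np.radians(t);p=np.r_[c+r*np.array([np.cos(q),np.sin(q)]),z]
    print(t,(R.T@(p-s['tcp_pos'])/.15).round(2))
E
python3 circ.py 5 -3 -10 -20 -30 -40 -50 -60 -70
```

```text
time: 2.78
tcp_pos: [0.6137, 0.0186, 0.2485]
ee_rot: [[-0.894, 0.447, -0.007], [0.447, 0.894, -0.0], [0.006, -0.003, -1.0]]
force: [-0.8, 0.2, -0.5]
finger_gap: 0.0003
gripper_force: 0.0
t 2.7833 [0.614 0.019 0.249] f [-0.782  0.223 -0.501] ang 15.545213098155978 r 0.07859301180477853 j [-21.  22.  20.  92.  -8.  68.  64.]
5.0 [-0.07 -0.07  0.  ]
-3.0 [-0.1  -0.14  0.  ]
-10.0 [-0.12 -0.2   0.  ]
-20.0 [-0.14 -0.29  0.  ]
-30.0 [-0.14 -0.38  0.  ]
-40.0 [-0.13 -0.47  0.  ]
-50.0 [-0.1  -0.56  0.  ]
-60.0 [-0.06 -0.65  0.  ]
-70.0 [-0.   -0.72  0.  ]
```

```bash
python3 -m pendant '[{"gripper":-1,"x":-0.07,"y":-0.07,"z":0,"ax":0,"ay":0,"az":0},{"gripper":-1,"x":-0.1,"y":-0.14,"z":0,"ax":0,"ay":0,"az":0},{"gripper":-1,"x":-0.12,"y":-0.2,"z":0,"ax":0,"ay":0,"az":0},{"gripper":-1,"x":-0.14,"y":-0.29,"z":0,"ax":0,"ay":0,"az":0},{"gripper":-1,"x":-0.14,"y":-0.38,"z":0,"ax":0,"ay":0,"az":0},{"gripper":-1,"x":-0.13,"y":-0.47,"z":0,"ax":0,"ay":0,"az":0},{"gripper":-1,"x":-0.1,"y":-0.56,"z":0,"ax":0,"ay":0,"az":0}]'
python3 circ.py -65 -80 -95 -110 -125 -140 -155 -170; python3 -c "
from h import *
snap('side','s2.png')
a=cv2.imread('pics/s2.png')[90:240,200:400]
cv2.imwrite('pics/c2.png',cv2.resize(a,None,fx=2,fy=2))"
```

```text
time: 3.37
tcp_pos: [0.5932, -0.064, 0.2546]
ee_rot: [[-0.894, 0.448, 0.004], [0.448, 0.894, 0.002], [-0.003, 0.004, -1.0]]
force: [3.8, 4.7, 0.4]
finger_gap: 0.0002
gripper_force: 3.1
t 3.3667 [ 0.593 -0.064  0.255] f [3.82  4.727 0.438] ang -48.04960672555502 r 0.08262738802313488 j [-15.  20.  22.  95.  -8.  67.  72.]
-65.0 [ 0.09 -0.13  0.04]
-80.0 [ 0.19 -0.23  0.04]
-95.0 [ 0.32 -0.29  0.04]
-110.0 [ 0.45 -0.33  0.04]
-125.0 [ 0.59 -0.33  0.04]
-140.0 [ 0.72 -0.29  0.04]
-155.0 [ 0.84 -0.22  0.04]
-170.0 [ 0.94 -0.12  0.04]
```

View pics/c2.png

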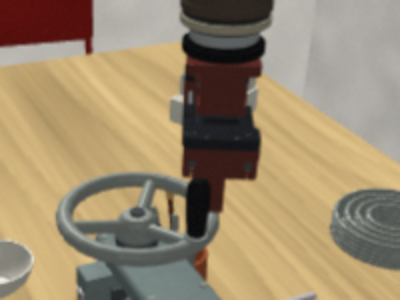

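The fingers are behind the handle, pushing it at about 6 N. The handle is near crop px (198,205). I'll keep going.

```bash
python3 -m pendant '[{"gripper":-1,"x":0.09,"y":-0.13,"z":0.02,"ax":0,"ay":0,"az":0},{"gripper":-1,"x":0.19,"y":-0.23,"z":0.03,"ax":0,"ay":0,"az":0},{"gripper":-1,"x":0.32,"y":-0.29,"z":0.03,"ax":0,"ay":0,"az":0},{"gripper":-1,"x":0.45,"y":-0.33,"z":0.03,"ax":0,"ay":0,"az":0},{"gripper":-1,"x":0.59,"y":-0.33,"z":0.03,"ax":0,"ay":0,"az":0},{"gripper":-1,"x":0.72,"y":-0.29,"z":0.03,"ax":0,"ay":0,"az":0}]'
python3 circ.py -155 -170 -185 -200 -215 -230 -245 -260; python3 -c "
from h import *
snap('side','s3.png')
a=cv2.imread('pics/s3.png')[90:240,200:400]
cv2.imwrite('pics/c3.png',cv2.resize(a,None,fx=2,fy=2))"
```

```text
time: 3.92
tcp_pos: [0.4768, -0.058, 0.2505]
ee_rot: [[-0.892, 0.453, 0.006], [0.453, 0.892, -0.002], [-0.006, 0.001, -1.0]]
force: [4.6, -4.4, 1.0]
finger_gap: 0.0008
gripper_force: 3.2
t 3.9167 [ 0.477 -0.058  0.251] f [ 4.571 -4.44   0.961] ang -137.80994159591089 r 0.08264232273938169 j [-18.   7.  21. 110.  -3.  63.  67.]
-155.0 [0.13 0.1  0.02]
-170.0 [0.23 0.2  0.02]
-185.0 [0.3  0.32 0.02]
-200.0 [0.33 0.45 0.02]
-215.0 [0.33 0.59 0.02]
-230.0 [0.29 0.73 0.02]
-245.0 [0.22 0.84 0.02]
-260.0 [0.12 0.94 0.02]
```

View pics/c3.png

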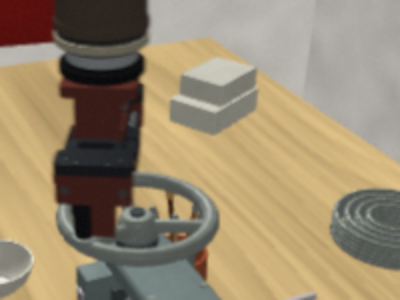

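The handle, at crop px (80,215), leads the fingers on the robot's side of the wheel. All is well, so I continue.

```bash
python3 -m pendant '[{"gripper":-1,"x":0.13,"y":0.1,"z":0.01,"ax":0,"ay":0,"az":0},{"gripper":-1,"x":0.23,"y":0.2,"z":0.02,"ax":0,"ay":0,"az":0},{"gripper":-1,"x":0.3,"y":0.32,"z":0.02,"ax":0,"ay":0,"az":0},{"gripper":-1,"x":0.33,"y":0.45,"z":0.02,"ax":0,"ay":0,"az":0},{"gripper":-1,"x":0.33,"y":0.59,"z":0.02,"ax":0,"ay":0,"az":0},{"gripper":-1,"x":0.29,"y":0.73,"z":0.02,"ax":0,"ay":0,"az":0}]'
python3 circ.py -245 -260 -275 -290 -305 -320 -330; python3 -c "
from h import *
snap('side','s4.png')
a=cv2.imread('pics/s4.png')[90:240,200:400]
cv2.imwrite('pics/c4.png',cv2.resize(a,None,fx=2,fy=2))"
```

```text
time: 4.47
tcp_pos: [0.4855, 0.061, 0.2462]
ee_rot: [[-0.893, 0.45, -0.001], [0.45, 0.893, -0.001], [0.001, -0.002, -1.0]]
force: [-4.9, -4.0, 2.6]
finger_gap: 0.0003
gripper_force: 3.1
t 4.4667 [0.486 0.061 0.246] f [-4.858 -3.984  2.639] ang 129.57249084329814 r 0.08240296504625205 j [-27.   9.  16. 109.  -3.  63.  53.]
-245.0 [-0.08  0.11 -0.01]
-260.0 [-0.18  0.21 -0.01]
-275.0 [-0.31  0.27 -0.01]
-290.0 [-0.44  0.31 -0.01]
-305.0 [-0.58  0.31 -0.01]
-320.0 [-0.71  0.27 -0.01]
-330.0 [-0.8   0.22 -0.01]
```

View pics/c4.png

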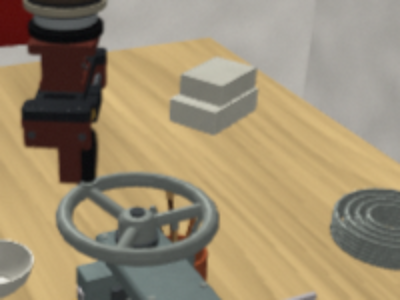

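The handle, at crop px (90,165), is still leading on the left side. I'll carry on to about 30° short of the end.

```bash
python3 -m pendant '[{"gripper":-1,"x":-0.08,"y":0.11,"z":-0.01,"ax":0,"ay":0,"az":0},{"gripper":-1,"x":-0.18,"y":0.21,"z":-0.01,"ax":0,"ay":0,"az":0},{"gripper":-1,"x":-0.31,"y":0.27,"z":-0.01,"ax":0,"ay":0,"az":0},{"gripper":-1,"x":-0.44,"y":0.31,"z":-0.01,"ax":0,"ay":0,"az":0},{"gripper":-1,"x":-0.58,"y":0.31,"z":-0.01,"ax":0,"ay":0,"az":0},{"gripper":-1,"x":-0.67,"y":0.29,"z":-0.01,"ax":0,"ay":0,"az":0},{"gripper":-1,"x":-0.67,"y":0.29,"z":-0.01,"ax":0,"ay":0,"az":0}]'
python3 circ.py -330 -335 -340 -345 -350; python3 -c "
from h import *
snap('side','s5.png')
a=cv2.imread('pics/s5.png')[90:240,200:400]
cv2.imwrite('pics/c5.png',cv2.resize(a,None,fx=4,fy=4))"
```

```text
time: 5.1
tcp_pos: [0.5971, 0.0531, 0.2467]
ee_rot: [[-0.892, 0.451, 0.001], [0.451, 0.892, -0.002], [-0.001, -0.001, -1.0]]
force: [-0.4, -0.6, 1.1]
finger_gap: 0.0005
gripper_force: 0.0
t 5.1 [0.597 0.053 0.247] f [-0.446 -0.556  1.144] ang 43.25649996300411 r 0.0812066373327801 j [-22.  20.  17.  94.  -6.  66.  59.]
-330.0 [-0.11 -0.06 -0.01]
-335.0 [-0.14 -0.09 -0.01]
-340.0 [-0.18 -0.12 -0.01]
-345.0 [-0.21 -0.15 -0.01]
-350.0 [-0.24 -0.19 -0.01]
```

View pics/c5.png

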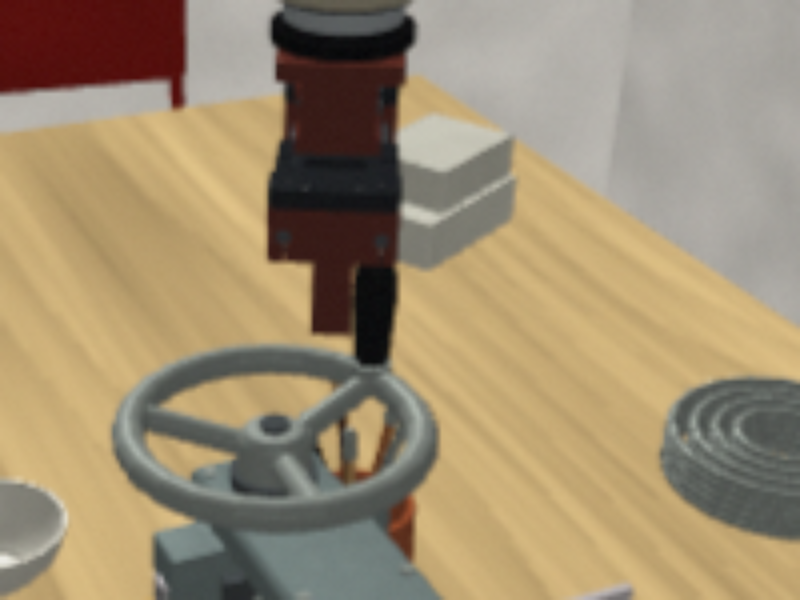

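The handle has its foot at crop px (372,365) and stands at roughly +22°, with about 40° to go. I'll push on about 26°, then back off, lift and measure.

```bash
python3 -m pendant '[{"gripper":-1,"x":-0.06,"y":-0.03,"z":0,"ax":0,"ay":0,"az":0},{"gripper":-1,"x":-0.11,"y":-0.06,"z":0,"ax":0,"ay":0,"az":0},{"gripper":-1,"x":-0.14,"y":-0.09,"z":0,"ax":0,"ay":0,"az":0},{"gripper":-1,"x":-0.18,"y":-0.12,"z":0,"ax":0,"ay":0,"az":0},{"gripper":-1,"x":-0.2,"y":-0.14,"z":0,"ax":0,"ay":0,"az":0},{"gripper":-1,"x":-0.2,"y":-0.14,"z":0,"ax":0,"ay":0,"az":0}]'
python3 circ.py
python3 -m pendant '[{"gripper":-1,"x":0.03,"y":0.1,"z":0,"ax":0,"ay":0,"az":0},{"gripper":-1,"x":0.03,"y":0.1,"z":0,"ax":0,"ay":0,"az":0},{"gripper":-1,"x":0.03,"y":0.1,"z":-0.25,"ax":0,"ay":0,"az":0},{"gripper":-1,"x":0.03,"y":0.1,"z":-0.5,"ax":0,"ay":0,"az":0},{"gripper":-1,"x":0.03,"y":0.1,"z":-0.7,"ax":0,"ay":0,"az":0},{"gripper":-1,"x":0.03,"y":0.1,"z":-0.7,"ax":0,"ay":0,"az":0}]'
cat > meas.py <<'E'
from h import *
import sys
np.set_printoptions(precision=3,suppress=True)
d=snap('side',sys.argv[1]);c=np.array([.538,-.0025])
s0=dict(np.load('pics/s0.png.npz'))
def blob(d):
    m=np.zeros((384,512),'uint8');m[145:215,270:330]=d['pixels'][145:215,270:330].max(2)<50
    n,l,s,ce=cv2.connectedComponentsWithStats(m);print([(*s[i],*ce[i].round(2)) for i in range(1,n) if s[i,4]>40])
    i=1+np.argmax(s[1:,4]); return ce[i],s[i]
def ang(u):
    t=np.radians(np.arange(-60,60,.1)); P=np.array([proj(d,np.array([c[0]+.08*np.cos(q),c[1]+.08*np.sin(q),.27])) for q in t])
    e=np.linalg.norm(P-u,axis=1);i=e.argmin();return np.degrees(t[i]),e[i]
print('start',ang(blob(s0)[0]),'now',ang(blob(d)[0]))
E
python3 meas.py s6.png;python3 circ.py
```

```text
time: 5.65
tcp_pos: [0.613, 0.0229, 0.247]
ee_rot: [[-0.893, 0.45, 0.001], [0.45, 0.893, 0.0], [-0.001, 0.0, -1.0]]
force: [-0.5, 0.7, -0.6]
finger_gap: 0.0002
gripper_force: 0.8
t 5.65 [0.613 0.023 0.247] f [-0.503  0.719 -0.597] ang 18.71606069918125 r 0.0792359462502748 j [-19.  22.  17.  92.  -7.  67.  63.]
time: 6.15
tcp_pos: [0.6179, 0.038, 0.3588]
ee_rot: [[-0.893, 0.45, 0.01], [0.45, 0.893, 0.001], [-0.009, 0.005, -1.0]]
force: [0.6, -0.4, 0.0]
finger_gap: 0.0007
gripper_force: 0.0
[(np.int32(301), np.int32(165), np.int32(11), np.int32(29), np.int32(263), np.float64(306.02), np.float64(178.96))]
[(np.int32(298), np.int32(160), np.int32(10), np.int32(28), np.int32(245), np.float64(302.37), np.float64(173.04))]
start (np.float64(-20.099999999999433), np.float64(0.07841020547206015)) now (np.float64(-1.099999999999163), np.float64(0.11507981768970035))
t 6.2 [0.617 0.038 0.356] f [ 1.063 -0.115 -0.485] ang 27.184432704595782 r 0.08892534965132862 j [-21.  18.  18.  82.  -6.  80.  60.]
```

The handle has 19.0° left. The arc still to go is small, so I'll descend behind it again and take most of the rest.

```bash
python3 -m pendant '[{"gripper":-1,"x":0,"y":0,"z":0.25,"ax":0,"ay":0,"az":0},{"gripper":-1,"x":0,"y":0,"z":0.5,"ax":0,"ay":0,"az":0},{"gripper":-1,"x":0,"y":0,"z":0.7,"ax":0,"ay":0,"az":0},{"gripper":-1,"x":0,"y":0,"z":0.7,"ax":0,"ay":0,"az":0},{"gripper":-1,"x":0,"y":0,"z":0.7,"ax":0,"ay":0,"az":0}]'
python3 circ.py 19 14 9 5 1 -1
```

```text
time: 6.62
tcp_pos: [0.6145, 0.0386, 0.2452]
ee_rot: [[-0.893, 0.449, -0.004], [0.449, 0.893, -0.001], [0.003, -0.003, -1.0]]
force: [0.1, -0.4, 0.6]
finger_gap: 0.0005
gripper_force: 0.0
t 6.6167 [0.615 0.039 0.245] f [ 0.087 -0.388  0.595] ang 28.267076875498237 r 0.08688751614958908 j [-21.  22.  17.  92.  -7.  67.  61.]
19.0 [-0.04 -0.09 -0.02]
14.0 [-0.07 -0.13 -0.02]
9.0 [-0.1  -0.16 -0.02]
5.0 [-0.12 -0.19 -0.02]
1.0 [-0.14 -0.23 -0.02]
-1.0 [-0.15 -0.24 -0.02]
```

```bash
python3 -m pendant '[{"gripper":-1,"x":-0.04,"y":-0.09,"z":-0.01,"ax":0,"ay":0,"az":0},{"gripper":-1,"x":-0.07,"y":-0.13,"z":-0.01,"ax":0,"ay":0,"az":0},{"gripper":-1,"x":-0.1,"y":-0.16,"z":-0.01,"ax":0,"ay":0,"az":0},{"gripper":-1,"x":-0.12,"y":-0.19,"z":-0.01,"ax":0,"ay":0,"az":0},{"gripper":-1,"x":-0.13,"y":-0.21,"z":-0.01,"ax":0,"ay":0,"az":0},{"gripper":-1,"x":-0.13,"y":-0.21,"z":-0.01,"ax":0,"ay":0,"az":0},{"gripper":-1,"x":-0.13,"y":-0.21,"z":-0.01,"ax":0,"ay":0,"az":0}]'
python3 circ.py
python3 -m pendant '[{"gripper":-1,"x":0,"y":0.1,"z":0,"ax":0,"ay":0,"az":0},{"gripper":-1,"x":0,"y":0.1,"z":0,"ax":0,"ay":0,"az":0},{"gripper":-1,"x":0,"y":0.1,"z":-0.25,"ax":0,"ay":0,"az":0},{"gripper":-1,"x":0,"y":0.1,"z":-0.5,"ax":0,"ay":0,"az":0},{"gripper":-1,"x":0,"y":0.1,"z":-0.7,"ax":0,"ay":0,"az":0},{"gripper":-1,"x":0,"y":0.1,"z":-0.7,"ax":0,"ay":0,"az":0}]'
python3 meas.py s7.png;python3 circ.py
```

```text
time: 7.2
tcp_pos: [0.6191, 0.0016, 0.2487]
ee_rot: [[-0.893, 0.45, 0.001], [0.45, 0.893, -0.0], [-0.001, 0.0, -1.0]]
force: [0.3, 1.0, 2.3]
finger_gap: 0.0005
gripper_force: 1.0
t 7.2 [0.619 0.002 0.249] f [0.256 1.    2.253] ang 2.903948686157862 r 0.08124411137349341 j [-18.  22.  18.  91.  -7.  68.  65.]
time: 7.7
tcp_pos: [0.6276, 0.0158, 0.3592]
ee_rot: [[-0.894, 0.449, 0.008], [0.449, 0.894, 0.0], [-0.007, 0.004, -1.0]]
force: [-0.2, -0.6, -1.2]
finger_gap: 0.0005
gripper_force: 0.0
[(np.int32(301), np.int32(165), np.int32(11), np.int32(29), np.int32(263), np.float64(306.02), np.float64(178.96))]
[(np.int32(301), np.int32(164), np.int32(11), np.int32(28), np.int32(254), np.float64(305.41), np.float64(177.2))]
start (np.float64(-20.099999999999433), np.float64(0.07841020547206015)) now (np.float64(-14.79999999999936), np.float64(0.12832891148288753))
t 7.75 [0.627 0.016 0.356] f [-0.151  0.179 -0.975] ang 11.702806831315073 r 0.09074701610962636 j [-19.  20.  19.  81.  -6.  80.  63.]
```

```bash
python3 -m pendant '[{"gripper":-1,"x":0,"y":0,"z":0.25,"ax":0,"ay":0,"az":0},{"gripper":-1,"x":0,"y":0,"z":0.5,"ax":0,"ay":0,"az":0},{"gripper":-1,"x":0,"y":0,"z":0.7,"ax":0,"ay":0,"az":0},{"gripper":-1,"x":0,"y":0,"z":0.7,"ax":0,"ay":0,"az":0},{"gripper":-1,"x":0,"y":0,"z":0.7,"ax":0,"ay":0,"az":0}]'
python3 rel.py .619 -.0055 .248
```

```text
time: 8.17
tcp_pos: [0.6243, 0.016, 0.2461]
ee_rot: [[-0.894, 0.449, -0.005], [0.449, 0.894, -0.001], [0.004, -0.003, -1.0]]
force: [-0.1, -0.2, 1.0]
finger_gap: 0.0004
gripper_force: 0.0
8.1667 [0.62431067 0.01596715 0.24609507] [-0.12745996 -0.24710337  1.04930511] [-18.6  23.   17.5  90.5  -7.3  67.9  63.8] 0.000372253532107764 [-0.89368148  0.44868182  0.00424621] rel [-0.033 -0.144 -0.012]
```

```bash
python3 -m pendant '[{"gripper":-1,"x":-0.02,"y":-0.07,"z":-0.01,"ax":0,"ay":0,"az":0},{"gripper":-1,"x":-0.03,"y":-0.1,"z":-0.01,"ax":0,"ay":0,"az":0},{"gripper":-1,"x":-0.03,"y":-0.12,"z":-0.01,"ax":0,"ay":0,"az":0},{"gripper":-1,"x":-0.03,"y":-0.14,"z":-0.01,"ax":0,"ay":0,"az":0},{"gripper":-1,"x":-0.03,"y":-0.14,"z":-0.01,"ax":0,"ay":0,"az":0},{"gripper":-1,"x":-0.03,"y":-0.14,"z":-0.01,"ax":0,"ay":0,"az":0}]'
python3 circ.py
python3 -m pendant '[{"gripper":-1,"x":0,"y":0.1,"z":0,"ax":0,"ay":0,"az":0},{"gripper":-1,"x":0,"y":0.1,"z":0,"ax":0,"ay":0,"az":0},{"gripper":-1,"x":0,"y":0.1,"z":-0.25,"ax":0,"ay":0,"az":0},{"gripper":-1,"x":0,"y":0.1,"z":-0.5,"ax":0,"ay":0,"az":0},{"gripper":-1,"x":0,"y":0.1,"z":-0.7,"ax":0,"ay":0,"az":0},{"gripper":-1,"x":0,"y":0.1,"z":-0.7,"ax":0,"ay":0,"az":0}]'
python3 meas.py s8.png;python3 circ.py
```

```text
time: 8.67
tcp_pos: [0.6208, -0.0051, 0.2509]
ee_rot: [[-0.893, 0.449, 0.002], [0.449, 0.893, 0.001], [-0.002, 0.001, -1.0]]
force: [0.9, 2.6, 2.3]
finger_gap: 0.0007
gripper_force: 1.6
t 8.6667 [ 0.621 -0.005  0.251] f [0.93  2.613 2.282] ang -1.7718360516115839 r 0.0828505483423318 j [-17.  22.  18.  91.  -7.  68.  66.]
time: 9.17
tcp_pos: [0.629, 0.0082, 0.3608]
ee_rot: [[-0.894, 0.449, 0.008], [0.449, 0.894, 0.0], [-0.007, 0.004, -1.0]]
force: [0.2, -1.2, 0.6]
finger_gap: 0.0009
gripper_force: 0.0
[(np.int32(301), np.int32(165), np.int32(11), np.int32(29), np.int32(263), np.float64(306.02), np.float64(178.96))]
[(np.int32(301), np.int32(165), np.int32(11), np.int32(28), np.int32(265), np.float64(305.86), np.float64(178.42))]
start (np.float64(-20.099999999999433), np.float64(0.07841020547206015)) now (np.float64(-18.49999999999941), np.float64(0.09097051590251717))
t 9.2167 [0.628 0.008 0.358] f [-0.794  0.347 -0.555] ang 6.8238486997698935 r 0.09090015431791013 j [-18.  20.  19.  80.  -6.  81.  64.]
```

```bash
cat > m2.py <<'E'
from h import *
import sys
def P(f): return cv2.cvtColor(dict(np.load(f'pics/{f}.png.npz'))['pixels'],cv2.COLOR_RGB2GRAY).astype('float32')
a=P('s0'); w=[(285,155,325,200),(215,165,310,235)]
c=np.array([.538,-.0025]);d=dict(np.load('pics/s0.png.npz'))
for f in sys.argv[1:]:
    g=P(f); m=lambda g:np.clip(80-g[150:200,290:322],0,60)
    cen=lambda g:(m(g)*np.mgrid[150:200,290:322]).sum((1,2))/m(g).sum()
    T=a[160:198,296:316]; r=cv2.matchTemplate(g[150:205,286:326],T,cv2.TM_SQDIFF);y,x=np.unravel_index(r.argmin(),r.shape)
    q=lambda l,m,h:.5*(l-h)/(l-2*m+h)
    print(f,(cen(g)-cen(a)).round(2),'tmpl dy,dx',round(y-10+q(*r[y-1:y+2,x]),2),round(x-10+q(*r[y,x-1:x+2]),2))
E
python3 m2.py s0 s7 s8
python3 -m pendant '[{"gripper":-1,"x":0,"y":0,"z":0.25,"ax":0,"ay":0,"az":0},{"gripper":-1,"x":0,"y":0,"z":0.5,"ax":0,"ay":0,"az":0},{"gripper":-1,"x":0,"y":0,"z":0.7,"ax":0,"ay":0,"az":0},{"gripper":-1,"x":0,"y":0,"z":0.7,"ax":0,"ay":0,"az":0},{"gripper":-1,"x":0,"y":0,"z":0.7,"ax":0,"ay":0,"az":0}]'
python3 rel.py .62 -.0071 .248
```

```text
s0 [0. 0.] tmpl dy,dx -0.0 0.01
s7 [-1.81 -0.55] tmpl dy,dx -1.51 -0.6
s8 [-0.65 -0.11] tmpl dy,dx -0.66 -0.11
time: 9.63
tcp_pos: [0.6257, 0.0085, 0.2476]
ee_rot: [[-0.894, 0.449, -0.005], [0.449, 0.894, -0.001], [0.004, -0.003, -1.0]]
force: [0.9, -0.6, 0.9]
finger_gap: 0.0008
gripper_force: 0.0
9.6333 [0.62566797 0.00850204 0.24758847] [ 0.92579179 -0.62745333  0.90852054] [-18.   23.1  17.7  90.2  -7.3  68.2  64.5] 0.0007757625101070853 [-0.89362468  0.44879476  0.004266  ] rel [-0.013 -0.11  -0.002]
```

```bash
python3 -m pendant '[{"gripper":-1,"x":-0.01,"y":-0.05,"z":0,"ax":0,"ay":0,"az":0},{"gripper":-1,"x":-0.02,"y":-0.08,"z":0,"ax":0,"ay":0,"az":0},{"gripper":-1,"x":-0.02,"y":-0.1,"z":0,"ax":0,"ay":0,"az":0},{"gripper":-1,"x":-0.02,"y":-0.11,"z":0,"ax":0,"ay":0,"az":0},{"gripper":-1,"x":-0.02,"y":-0.11,"z":0,"ax":0,"ay":0,"az":0},{"gripper":-1,"x":-0.02,"y":-0.11,"z":0,"ax":0,"ay":0,"az":0}]'
python3 circ.py
python3 -m pendant '[{"gripper":-1,"x":0,"y":0.1,"z":0,"ax":0,"ay":0,"az":0},{"gripper":-1,"x":0,"y":0.1,"z":0,"ax":0,"ay":0,"az":0},{"gripper":-1,"x":0,"y":0.1,"z":-0.25,"ax":0,"ay":0,"az":0},{"gripper":-1,"x":0,"y":0.1,"z":-0.5,"ax":0,"ay":0,"az":0},{"gripper":-1,"x":0,"y":0.1,"z":-0.7,"ax":0,"ay":0,"az":0},{"gripper":-1,"x":0,"y":0.1,"z":-0.7,"ax":0,"ay":0,"az":0}]'
python3 meas.py s9.png;python3 m2.py s9
```

```text
time: 10.13
tcp_pos: [0.6229, -0.0075, 0.2509]
ee_rot: [[-0.894, 0.449, 0.002], [0.449, 0.894, 0.001], [-0.002, 0.002, -1.0]]
force: [0.6, 2.0, 2.7]
finger_gap: 0.0006
gripper_force: 1.5
t 10.1333 [ 0.623 -0.007  0.251] f [0.566 2.041 2.73 ] ang -3.359296878319973 r 0.08508303930524652 j [-17.  22.  18.  91.  -7.  68.  66.]
time: 10.63
tcp_pos: [0.6311, 0.0056, 0.3609]
ee_rot: [[-0.894, 0.449, 0.008], [0.449, 0.894, 0.0], [-0.007, 0.004, -1.0]]
force: [0.3, 0.2, 0.3]
finger_gap: 0.0003
gripper_force: 0.0
[(np.int32(301), np.int32(165), np.int32(11), np.int32(29), np.int32(263), np.float64(306.02), np.float64(178.96))]
[(np.int32(301), np.int32(165), np.int32(11), np.int32(29), np.int32(265), np.float64(305.92), np.float64(178.66))]
start (np.float64(-20.099999999999433), np.float64(0.07841020547206015)) now (np.float64(-19.19999999999942), np.float64(0.06382246569438091))
s9 [-0.32 -0.  ] tmpl dy,dx -0.23 -0.04
```

```bash
python3 -m pendant '[{"gripper":-1,"x":0,"y":0,"z":0.25,"ax":0,"ay":0,"az":0},{"gripper":-1,"x":0,"y":0,"z":0.5,"ax":0,"ay":0,"az":0},{"gripper":-1,"x":0,"y":0,"z":0.7,"ax":0,"ay":0,"az":0},{"gripper":-1,"x":0,"y":0,"z":0.7,"ax":0,"ay":0,"az":0},{"gripper":-1,"x":0,"y":0,"z":0.7,"ax":0,"ay":0,"az":0}]'
python3 rel.py .623 -.0087 .248
```

```text
time: 11.1
tcp_pos: [0.6277, 0.0059, 0.2476]
ee_rot: [[-0.894, 0.449, -0.005], [0.449, 0.894, -0.001], [0.004, -0.003, -1.0]]
force: [0.6, -0.3, 0.8]
finger_gap: 0.0003
gripper_force: 0.0
11.1 [0.62773697 0.00588716 0.24763812] [ 0.59845272 -0.32864806  0.81088823] [-17.7  23.3  17.8  89.9  -7.4  68.3  64.8] 0.00033442918491351074 [-0.89364664  0.44875205  0.00415614] rel [-0.015 -0.101 -0.002]
```

Next I make the last nudge, draw up, and clear far to the left so the top camera sees the wheel.

```bash
python3 -m pendant '[{"gripper":-1,"x":-0.01,"y":-0.05,"z":0,"ax":0,"ay":0,"az":0},{"gripper":-1,"x":-0.015,"y":-0.08,"z":0,"ax":0,"ay":0,"az":0},{"gripper":-1,"x":-0.015,"y":-0.09,"z":0,"ax":0,"ay":0,"az":0},{"gripper":-1,"x":-0.015,"y":-0.1,"z":0,"ax":0,"ay":0,"az":0},{"gripper":-1,"x":-0.015,"y":-0.1,"z":0,"ax":0,"ay":0,"az":0},{"gripper":-1,"x":-0.015,"y":-0.1,"z":0,"ax":0,"ay":0,"az":0}]'
python3 circ.py
python3 -m pendant '[{"gripper":-1,"x":0,"y":0.1,"z":0,"ax":0,"ay":0,"az":0},{"gripper":-1,"x":0,"y":0.1,"z":0,"ax":0,"ay":0,"az":0},{"gripper":-1,"x":0,"y":0.1,"z":-0.25,"ax":0,"ay":0,"az":0},{"gripper":-1,"x":0,"y":0.1,"z":-0.5,"ax":0,"ay":0,"az":0},{"gripper":-1,"x":0,"y":0.1,"z":-0.7,"ax":0,"ay":0,"az":0},{"gripper":-1,"x":0,"y":0.1,"z":-0.7,"ax":0,"ay":0,"az":0}]'
python3 meas.py s10.png;python3 m2.py s10
python3 -m pendant '[{"gripper":-1,"x":0.2,"y":0.15,"z":-0.1,"ax":0,"ay":0,"az":0},{"gripper":-1,"x":0.4,"y":0.3,"z":-0.1,"ax":0,"ay":0,"az":0},{"gripper":-1,"x":0.6,"y":0.45,"z":-0.1,"ax":0,"ay":0,"az":0},{"gripper":-1,"x":0.8,"y":0.6,"z":-0.1,"ax":0,"ay":0,"az":0},{"gripper":-1,"x":1,"y":0.75,"z":-0.1,"ax":0,"ay":0,"az":0},{"gripper":-1,"x":1,"y":0.95,"z":-0.1,"ax":0,"ay":0,"az":0}]'
python3 -m pendant '[{"gripper":-1,"x":0.2,"y":0.15,"z":0,"ax":0,"ay":0,"az":0},{"gripper":-1,"x":0.4,"y":0.3,"z":0,"ax":0,"ay":0,"az":0},{"gripper":-1,"x":0.6,"y":0.45,"z":0,"ax":0,"ay":0,"az":0},{"gripper":-1,"x":0.8,"y":0.6,"z":0,"ax":0,"ay":0,"az":0},{"gripper":-1,"x":1,"y":0.75,"z":0,"ax":0,"ay":0,"az":0},{"gripper":-1,"x":1,"y":0.95,"z":0,"ax":0,"ay":0,"az":0},{"gripper":-1,"x":1,"y":0.95,"z":0,"ax":0,"ay":0,"az":0}]'
python3 - <<'E'
from h import *
t=snap('top','t9.png');a=snap('side','s11.png');a0=cv2.imread('pics/t0.png')
cv2.imwrite('pics/end.png',cv2.resize(np.vstack([t['pixels'],a['pixels']])[:,:,::-1],None,fx=.78,fy=.78))
g=[cv2.cvtColor(x,cv2.COLOR_BGR2GRAY).astype('float32')[110:240,220:350] for x in(a0,t['pixels'][:,:,::-1].copy())]
print(np.abs(g[0]-g[1]).mean(),np.abs(g[0]-g[1]).max())
def cen(g):
    m=np.clip(70-g[20:52,68:88],0,50);return (m*np.mgrid[20:52,68:88]).sum((1,2))/m.sum()
print(cen(g[0]),cen(g[1]))
E
python3 m2.py s11
```

```text
time: 11.6
tcp_pos: [0.6249, -0.0084, 0.2508]
ee_rot: [[-0.894, 0.449, 0.002], [0.449, 0.894, 0.001], [-0.002, 0.002, -1.0]]
force: [1.9, 2.1, 1.9]
finger_gap: -0.0001
gripper_force: 1.3
t 11.6 [ 0.625 -0.008  0.251] f [1.904 2.069 1.864] ang -3.8992085787889827 r 0.08711655774873714 j [-17.  23.  18.  90.  -7.  68.  66.]
time: 12.1
tcp_pos: [0.6331, 0.0047, 0.361]
ee_rot: [[-0.894, 0.449, 0.008], [0.449, 0.894, 0.0], [-0.007, 0.004, -1.0]]
force: [-0.2, -0.3, 0.3]
finger_gap: 0.0001
gripper_force: 0.0
[(np.int32(301), np.int32(165), np.int32(11), np.int32(29), np.int32(263), np.float64(306.02), np.float64(178.96))]
[(np.int32(301), np.int32(165), np.int32(11), np.int32(29), np.int32(259), np.float64(306.07), np.float64(178.58))]
start (np.float64(-20.099999999999433), np.float64(0.07841020547206015)) now (np.float64(-19.09999999999942), np.float64(0.23458269968160497))
s10 [-0.33  0.05] tmpl dy,dx -0.22 -0.02
time: 12.65
tcp_pos: [0.5563, 0.2029, 0.3692]
ee_rot: [[-0.895, 0.445, -0.004], [0.445, 0.895, 0.001], [0.004, -0.001, -1.0]]
force: [0.6, 1.5, 0.5]
finger_gap: 0.0004
gripper_force: 0.0
time: 13.23
tcp_pos: [0.4884, 0.4002, 0.3663]
ee_rot: [[-0.897, 0.442, -0.004], [0.442, 0.897, -0.001], [0.003, -0.003, -1.0]]
force: [-1.0, -1.9, -0.4]
finger_gap: 0.0007
gripper_force: 0.0
10.10574 70.0
[32.83879742 76.03335719] [32.47882353 75.57823529]
s11 [-0.28  0.01] tmpl dy,dx -0.24 -0.01
```

View pics/end.png

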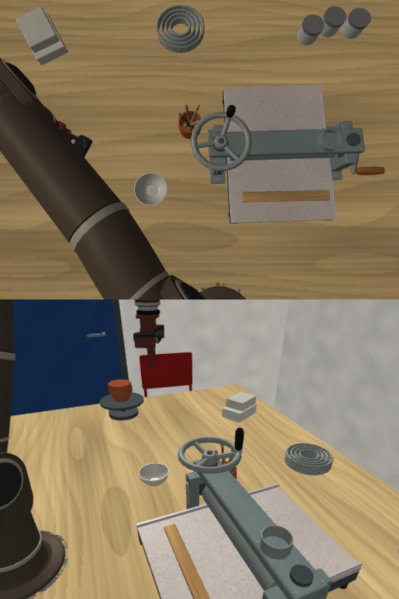

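The final view shows the handle back at its starting pixels, within about 1° (1 mm) in both cameras. Every other object is in place, and the hand is well clear over the left of the table.

```bash
python3 -c "
from workcell import bot
print(bot.job_done())"
```

```text
the job is handed in; nothing more can be done
None
```

The handwheel was pushed clockwise through one full turn, ending about 0.8° (1 mm) short of its starting point in both camera views; the hand is clear, nothing else looks moved, and the job is handed in.

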